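# Stop the bird-feeder stand rocking

### The job

The bird-feeder stand on the bench rocks because its two levelling feet, under the red knobs, hang in the air. Turn each knob clockwise until you feel its foot bear on its tile, gently and hardly further, so that all five feet carry some of the weight but most of it stays on the three fixed ones; leave the stand on its spot, do not lean on it hard, let go, and leave the other things alone.

Things in the scene. Friction and masses are not known exactly. Their poses are not given: they have to be found in the camera images.
- stand: grey steel bird-feeder stand, 3.8 to 5 kg, loose: plate 210 x 130 mm (x, y), on it a crossbar 45 x 300 mm along y whose top is 40 mm above the bench; in the middle a short post with a small wooden feeder 130 x 60 mm, top 195 mm up. Origin: on the bench under its middle; z up, +y towards its left levelling knob. It stands on three fixed, slightly springy rubber feet near the middle.
- foot_rear_left: fixed rubber foot, 26 mm across, at (-85, 50) mm of the stand; origin at its underside
- foot_rear_right: fixed rubber foot at (-85, -50) mm of the stand; origin at its underside
- foot_front: fixed rubber foot at (85, 0) mm of the stand; origin at its underside
- knob_left_grip (a point): centre of the round red fluted left levelling knob: upright axis, 38 mm across (41 over the flutes), 30 mm high; this point half-way up, 73 mm above the bench, 33 mm above the crossbar, at (0, 130) mm of the stand. Turns in place. Once its foot bears, turning on pushes this end of the stand up: an upward push felt through the gripped knob, about a quarter to a half of the foot's load. Gripping off-centre or dragging the knob down gives false pushes: yield to them first.
- knob_left (a joint): angle of the left knob, 0 to 5.5 rad, growing clockwise seen from above; clockwise drives its foot down by 2.4 mm per rad (coarse thread, friction 0.06 N m, does not run back). It starts somewhere from 0 to 0.3.
- foot_left: left levelling foot under the left knob: steel stem, springy rubber pad 32 mm across (gives 0.07 mm per N); origin at the unloaded pad's underside. It starts in the air over an terracotta tile 95 x 86 mm set in the bench; the gap, about 0.8 to 7.2 mm (0.3 to 3 rad of the knob), differs on each side and is not told. Once it touches, each further 0.1 rad loads it by about 0.8 N; beyond some 8 N the fixed feet begin to lift.
- knob_right_grip (a point): centre of the round red fluted right levelling knob: upright axis, 38 mm across (41 over the flutes), 30 mm high; this point half-way up, 73 mm above the bench, 33 mm above the crossbar, at (0, -130) mm of the stand. Turns in place. Once its foot bears, turning on pushes this end of the stand up: an upward push felt through the gripped knob, about a quarter to a half of the foot's load. Gripping off-centre or dragging the knob down gives false pushes: yield to them first.
- knob_right (a joint): angle of the right knob, 0 to 5.5 rad, growing clockwise seen from above; clockwise drives its foot down by 2.4 mm per rad (coarse thread, friction 0.06 N m, does not run back). It starts somewhere from 0 to 0.3.
- foot_right: right levelling foot under the right knob: steel stem, springy rubber pad 32 mm across (gives 0.07 mm per N); origin at the unloaded pad's underside. It starts in the air over an grey stone tile 95 x 86 mm set in the bench; the gap, about 0.8 to 7.2 mm (0.3 to 3 rad of the knob), differs on each side and is not told. Once it touches, each further 0.1 rad loads it by about 0.8 N; beyond some 8 N the fixed feet begin to lift.
- canister: white flip-top plastic canister, 72 mm across, 124 mm high; origin at its underside. To be left alone.
- saucer: blue glazed saucer, 124 mm across, 22 mm high; origin at its underside. To be left alone.
- scoop: steel scoop with wooden handle, 190 mm long, lying; origin at its underside. To be left alone.
- green_brush: small green hand brush, 225 mm long, 34 mm high, lying; origin at its underside. To be left alone.
- frame: wooden frame 140 x 110 x 18 mm, lying; origin at its underside. To be left alone.
- seed_jar: amber jar, 72 mm across, 100 mm high; origin at its underside. To be left alone.
- tin: tin, 72 mm across, 85 mm high; origin at its underside. To be left alone.

How it is judged:
By the outcome, as a careful person would: the job done as asked, in the order asked, and still so for the second after the job is handed in, with the robot touching nothing.
It also fails if it takes over 72 s, if anything falls off the work surface, if the arm or the gripper's body presses on something with over 40 N, if the wrist force passes 120 N, or if a joint passes its speed limit or range.

### The arm

A 6-joint arm with a two-finger parallel gripper is mounted at the origin on the work surface. World frame = base frame: x ahead of the robot, y to its left, z up, the work surface at z = 0. Lengths are in m, angles in degrees, forces in N, time in s.
With the tool pointing down it reaches from about 0.3 to 0.75 m from the base axis. Payload 8.5 kg.
Tool frame: the origin (TCP) lies between the finger pads; the fingertips stand 17 mm ahead of it and the grasp point (between the pads) lies 2 mm behind it (env.tip_reach is the distance from the TCP to the fingertips, in m); z points along the fingers, y is the line along which they close (so a half turn about z gives the same grasp; the last joint's range is limited). The gripper opens to 85 mm and grips with 20 to 120 N. Pads are 22 mm wide; open, the fingers measure 114 mm over their backs; the gripper's body (76 mm by 85 mm) begins 54 mm behind the grasp point. The pads swing forward as they close: fully open they stand 13 mm farther back than shut.
Start: joints at [53.039, 21.807, 74.336, -0, 83.858, -12.336], TCP at [0.229, 0.5, 0.227] pointing down, gripper open.
Joint ranges: [-178.18, 178.18], [-50.72, 133.34], [12.68, 142.11], [-81.47, 261.47], [9.98, 163.14], [-165.26, 165.26]. Speed limits (degrees/s): [136.94, 136.94, 180, 180, 180, 180].

### API

Orientations are given as a 3x3 rotation matrix whose columns are the frame's x, y, z axes.
In Python, from rig import env, viewer gives the robot as it stands.
- The arm moves only by the tool move_arm, never from a script. Its argument "motion" is a list of rows, each a list of 2 entries, a list of its own where there are three numbers: the shift along the tool's x, y, z normalised to -1 to 1, where 1 is 50 mm, then the turn, a rotation vector about the tool's x, y, z normalised to -1 to 1, where 1 is 8 degrees. A call has 1 to 20 rows; each row shifts and turns the commanded pose from where the row before left it, along the tool's axes as they then stand; what a row does not reach is not made up. A row lasts 1/10 s, in which the tool goes at most 50 mm and 8.59 degrees, less where a joint would pass 70% of its speed; a pose out of reach is approached as far as the arm can. A call with a number of a shift or a turn outside -1 to 1 is refused whole. A call with a gripper value outside its range is refused whole. "claw" is the closure, from 0 (fully open) to 1 (shut), set as the call begins (left out, the last holds). The fingers move at their own pace and stop on an object; "force" is the grip in N (left out, the last holds). Time passes only in rows, so rows that do not move let the fingers close. It gives the time, the measured TCP pose, the force, the opening and the grip force at its end, in the units of the state.
- env.observe(): the state, without advancing time (a new reading comes with each control period).
- viewer.get_image(name): name is "side" or "top"; returns a dict with "frame" (480x640x3 uint8, red, green, blue), "depth" (480x640 float32, m along the optical axis (not along the pixel's ray), 0 where there is no reading), "fx", "fy", "cx", "cy" (pixels), "eye" and "attitude" of the camera in the world. Camera axes: x right, y up, looking along -z (the intrinsics and any distortion apply to the point x, -y, -z); pixel columns grow to the right and rows downward; lengths in m; the calibration is good to about 2 mm. A picture is of the moment at which its call begins.
- env.close_job(): hands the job in; it is judged then, once.
The state is a dict: "time_s": time; "q": joint angles; "qvel": joint speeds; "joint_efforts": joint torques, N m; "position": TCP position; "tool_rot": TCP orientation; "ft_force": force on the tool from outside, world axes, zero at the start; "wrist_torque": the same for the moment, N m; "grip_width": finger opening in m; "gripper_force": force on a finger pad.
Only numpy, scipy, OpenCV 4.12 (cv2) and the standard library are available. Lean on these libraries where they do the work, as an engineer would, in place of code of your own. Each camera call takes 0.05 s, during which the arm holds its last target. There are 200 camera calls.

## Working session

There is one attempt and no reset: what is moved stays moved. The work goes in short steps, Python scripts to look and compute and a tool call to move; the robot and the scene stay as the last step left them, time stands still between calls to the robot, and variables do not carry over. Pictures are saved under pics/ and viewed, at most 10 in all, crops included, and the job is handed in when it is done.

Besides the shell and the picture viewer there is one more tool, called after "Emit:" by a JSON object that holds its "api" and its "payload", one argument or row to a line. move_arm: Moves the arm, as the interface text tells. Scaled input: -1 to 1 covers 50 mm each way for a shift and 8 degrees each way for a turn. Its arguments: {"type":"object","properties":{"motion":{"type":"array","items":{"type":"array"}},"claw":{"type":"number"},"force":{"type":"number"}},"required":["motion"]}

```bash
ls; mkdir -p pics; python3 - <<'E'
from rig import env, viewer
import cv2, numpy as np
for n in("top","side"):
    d=viewer.get_image(n); np.savez(f"pics/{n}0.npz",**d); cv2.imwrite(f"pics/{n}0.png",d["frame"][:,:,::-1])
    print(n,d["fx"],d["fy"],d["cx"],d["cy"],d["eye"],d["attitude"],[k for k in d])
s=env.observe();print(s)
E
```

```text
pics
top 552.348185033967 552.348185033967 311.562946637659 237.95191776214907 [ 0.27499354 -0.02869797  1.26587646] [[-0.09019919  0.97322322 -0.21142534]
 [-0.99591145 -0.08708743  0.02400325]
 [ 0.00494803  0.21272599  0.97709936]] ['frame', 'depth', 'fx', 'fy', 'cx', 'cy', 'eye', 'attitude']
side 599.7710227366066 599.7710227366066 330.199075848342 243.18493132204304 [0.47870385 1.07912691 1.1597603 ] [[-0.99822643  0.04946856 -0.03311891]
 [-0.05819403 -0.69359188  0.71801376]
 [ 0.0125481   0.71866763  0.69524052]] ['frame', 'depth', 'fx', 'fy', 'cx', 'cy', 'eye', 'attitude']
{'time_s': 0.1, 'q': array([ 5.30383589e+01,  2.18395050e+01,  7.43780518e+01, -1.68451424e-03,
        8.38573444e+01, -1.23368622e+01]), 'qvel': array([ 0.01176826, -0.02646323, -0.2430956 , -0.03874617, -0.01820627,
       -0.0435022 ]), 'joint_efforts': array([ 3.80492958e-03, -4.49220300e+01, -2.31656832e+01, -1.49875045e-04,
        3.67003988e-03, -3.37180950e-07]), 'position': array([0.22903354, 0.49976518, 0.22676514]), 'tool_rot': array([[-9.09057217e-01,  4.16670607e-01, -7.62679544e-04],
       [ 4.16671230e-01,  9.09056631e-01, -1.06213647e-03],
       [ 2.50757850e-04, -1.28332944e-03, -9.99999145e-01]]), 'ft_force': array([0.18043514, 0.07143504, 0.05466621]), 'wrist_torque': array([ 0.01651803, -0.03542195, -0.00811115]), 'gripper_force': 0.0, 'grip_width': 0.08530376316179625}
```

View pics/top0.png

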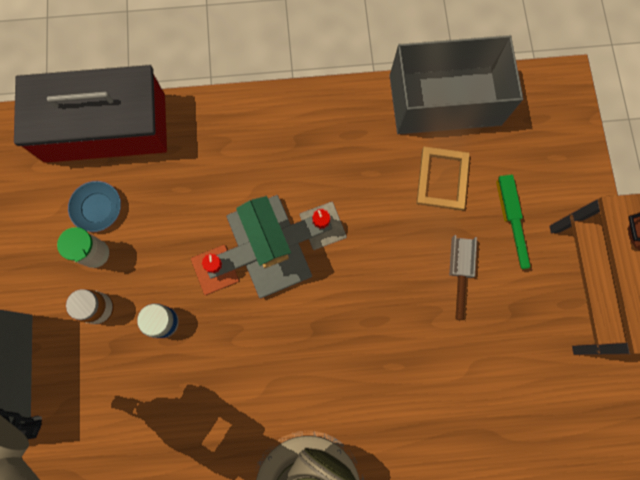

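View pics/side0.png

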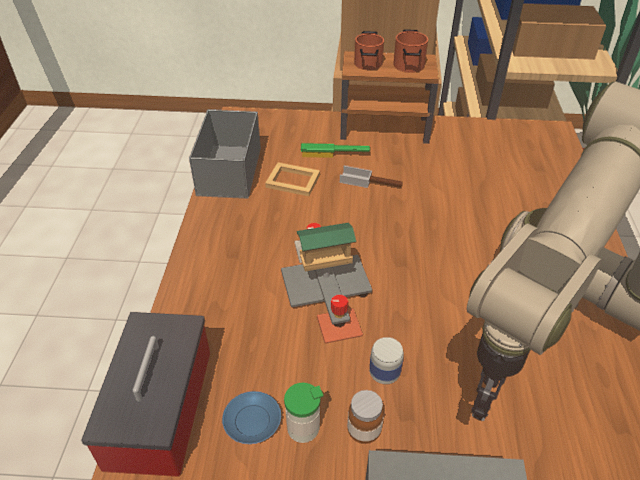

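The top view shows the left knob at (211,263) on the terracotta tile and the right knob at (321,218) on the grey one. The side view shows the left knob at (339,304), with the right one mostly hidden behind the feeder roof. Next I'll compute the knob positions.

```bash
cat > h.py <<'E'
import cv2, numpy as np
def world(d):
    r,c=np.mgrid[:480,:640]; z=d["depth"]
    P=np.stack([(c-d["cx"])/d["fx"]*z,-(r-d["cy"])/d["fy"]*z,-z],-1)
    return P@np.asarray(d["attitude"]).T+d["eye"]
def red(d):
    h=cv2.cvtColor(d["frame"],cv2.COLOR_RGB2HSV)
    return (((h[...,0]<4)|(h[...,0]>176))&(h[...,1]>200)&(h[...,2]>120))
E
python3 - <<'E'
from h import *
for n in("top","side"):
    d=dict(np.load(f"pics/{n}0.npz")); W=world(d); m=red(d)&(W[...,2]>0.05)&(W[...,2]<.12)
    k,l,st,c=cv2.connectedComponentsWithStats(m.astype(np.uint8))
    for i in range(1,k):
        if st[i,4]<20: continue
        p=W[l==i]; t=p[p[:,2]>.083]
        ct=cv2.minEnclosingCircle(t[:,:2].astype(np.float32)*1000) if len(t) else None
        print(n,st[i],c[i],p[:,2].min(),p[:,2].max(),len(t),ct,(t[:,:2].min(0)+t[:,:2].max(0))/2 if len(t) else '')
    # indicator
    if n=="top":
        cr=[d["frame"][y-30:y+30,x-30:x+30] for x,y in((211,263),(321,218))]
        im=np.hstack(cr); cv2.imwrite("pics/crop0.png",cv2.resize(im,None,fx=6,fy=6,interpolation=cv2.INTER_CUBIC)[:,:,::-1])
    # feeder/roof green & tall
    g=(W[...,2]>.14)&(W[...,2]<.22)
    k,l,st,c=cv2.connectedComponentsWithStats(g.astype(np.uint8))
    for i in range(1,k):
        if st[i,4]>100: p=W[l==i]; print(" tall",c[i],p.mean(0),cv2.minAreaRect(p[:,:2].astype(np.float32)*1000))
E
```

```text
top [313 209  17  18 204] [320.91666667 218.23039216] 0.07260074724308185 0.09234751246690598 169 ((575.0018310546875, -82.37767028808594), 18.873289108276367) [ 0.57522584 -0.08274186]
top [202 254  19  18 220] [211.05454545 263.13181818] 0.07278388628235977 0.09354538345172392 177 ((496.0867919921875, 164.42088317871094), 19.22039031982422) [0.49621656 0.1648002 ]
 tall [78.30637255 96.58823529] [0.86809321 0.41648037 0.16580819] ((876.8665771484375, 417.6028137207031), (30.14401626586914, 129.77394104003906), 0.5190129280090332)
 tall [262.54477958 229.16566125] [0.53629744 0.04135453 0.18328322] ((537.7115478515625, 41.60338592529297), (131.32464599609375, 68.96711730957031), 17.71889305114746)
 tall [588.27777778 209.5962963 ] [ 0.51857795 -0.62291997  0.17966149] ((516.8154907226562, -625.3270874023438), (28.467988967895508, 16.367197036743164), 41.16700744628906)
 tall [616.20717131 347.84063745] [ 0.24095673 -0.62126012  0.18180039] ((240.86212158203125, -629.3480834960938), (23.18793487548828, 20.56390953063965), 88.782958984375)
 tall [317.90825036 467.5       ] [ 0.0763601
[... 1535 characters left out ...]
428527832)
 tall [326.71288744 237.38336052] [0.53445615 0.05107918 0.18298627] ((536.9907836914062, 41.423011779785156), (131.15174865722656, 76.09148406982422), 18.516111373901367)
 tall [616.65090543 280.90492958] [-0.11908207  0.13870663  0.17670003] ((-132.24163818359375, 122.33938598632812), (142.69891357421875, 111.44276428222656), 69.73452758789062)
 tall [144.20869565 366.97826087] [0.86823177 0.42564326 0.16679012] ((875.7010498046875, 419.5255126953125), (26.414125442504883, 134.55149841308594), 0.506934642791748)
 tall [441.00025641 467.03641026] [0.30934282 0.61001516 0.20043985] ((299.9324951171875, 610.2023315429688), (261.3609619140625, 51.36286163330078), 1.3331362009048462)
```

View pics/crop0.png

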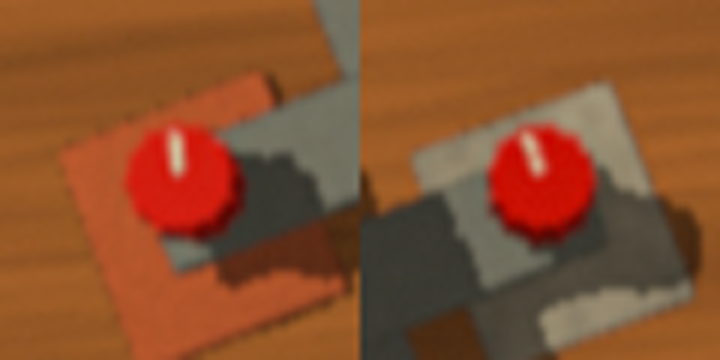

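The knob centres are left (0.4975, 0.1645) and right (0.575, -0.083), with stand yaw about 17.5°. Moving over the left knob now.

Emit:
{"api": "move_arm", "payload": {
  "motion": [
    [[-0.25, -0.125, 0], [0, 0, 0]],
    [[-0.5, -0.25, 0], [0, 0, 0]],
    [[-0.55, -0.276, 0], [0, 0, 0]],
    [[-0.55, -0.276, 0], [0, 0, 0]],
    [[-0.55, -0.276, 0], [0, 0, 0]],
    [[-0.55, -0.276, 0], [0, 0, 0]],
    [[-0.55, -0.276, 0], [0, 0, 0]],
    [[-0.55, -0.276, 0], [0, 0, 0]],
    [[-0.55, -0.276, 0], [0, 0, 0]],
    [[-0.55, -0.276, 0], [0, 0, 0]],
    [[-0.55, -0.276, 0], [0, 0, 0]],
    [[-0.55, -0.276, 0], [0, 0, 0]],
    [[-0.55, -0.276, 0], [0, 0, 0]],
    [[-0.55, -0.276, 0], [0, 0, 0]],
    [[-0.324, -0.165, 0], [0, 0, 0]],
    [[0, 0, 0], [0, 0, 0]]
  ],
  "claw": 0,
  "force": 20
}}

```text
time_s: 1.7
position: [0.4987, 0.1626, 0.2269]
tool_rot: [[-0.908, 0.42, -0.0], [0.42, 0.908, -0.001], [0.0, -0.001, -1.0]]
ft_force: [-0.2, -0.2, 0.1]
grip_width: 0.0854
gripper_force: 0.0
```

Emit:
{"api": "move_arm", "payload": {
  "motion": [
    [[0, 0, 0], [0, 0, -0.5]],
    [[0, 0, 0], [0, 0, -0.9]],
    [[0, 0, 0], [0, 0, -0.9]],
    [[0, 0, 0], [0, 0, -0.9]],
    [[0, 0, 0], [0, 0, -0.9]],
    [[0, 0, 0], [0, 0, -0.9]],
    [[0, 0, 0], [0, 0, -0.9]],
    [[0, 0, 0], [0, 0, -0.9]],
    [[0, 0, 0], [0, 0, -0.9]],
    [[0, 0, 0], [0, 0, -0.9]],
    [[0, 0, 0], [0, 0, -0.9]],
    [[0, 0, 0], [0, 0, -0.9]],
    [[0, 0, 0], [0, 0, -0.5]],
    [[0, 0, 0], [0, 0, 0]],
    [[0, 0, 0], [0, 0, 0]],
    [[0, 0, 0], [0, 0, 0]]
  ]
}}

```text
time_s: 3.3
position: [0.4975, 0.1651, 0.2273]
tool_rot: [[-0.462, -0.887, -0.0], [-0.887, 0.462, 0.0], [0.0, 0.0, -1.0]]
ft_force: [-0.9, 0.7, -0.7]
grip_width: 0.0854
gripper_force: 0.0
```

```bash
cat > st.py <<'E'
from rig import env
import numpy as np, sys
np.set_printoptions(precision=4,suppress=True)
s=env.observe(); print(s["time_s"],s["position"],s["q"],"F",s["ft_force"],"T",s["wrist_torque"],s["grip_width"],s["gripper_force"])
if len(sys.argv)>1:
    t=np.array([float(v) for v in sys.argv[1:4]]); print("tool mm",1000*s["tool_rot"].T@(t-s["position"]),"z",s["tool_rot"][:,2])
E
python3 st.py 0.4975 0.1645 0.071
```

```text
3.3 [0.4975 0.1651 0.2273] [   5.4032   19.2095   78.384     0.0011   82.4119 -147.0996] F [-0.8722  0.6965 -0.6701] T [ 0.0077 -0.0144 -0.0512] 0.08541739603918107 0.0
tool mm [  0.4983  -0.3077 156.342 ] z [-0.0001  0.     -1.    ]
```

Emit:
{"api": "move_arm", "payload": {
  "motion": [
    [[0.01, 0, 0.2], [0, 0, 0]],
    [[0, -0.006, 0.4], [0, 0, 0]],
    [[0, 0, 0.4], [0, 0, 0]],
    [[0, 0, 0.4], [0, 0, 0]],
    [[0, 0, 0.4], [0, 0, 0]],
    [[0, 0, 0.4], [0, 0, 0]],
    [[0, 0, 0.4], [0, 0, 0]],
    [[0, 0, 0.3], [0, 0, 0]],
    [[0, 0, 0.2], [0, 0, 0]],
    [[0, 0, 0.08], [0, 0, 0]],
    [[0, 0, 0], [0, 0, 0]],
    [[0, 0, 0], [0, 0, 0]],
    [[0, 0, 0], [0, 0, 0]],
    [[0, 0, 0], [0, 0, 0]]
  ],
  "claw": 0.3
}}

```text
time_s: 4.7
position: [0.498, 0.1644, 0.0688]
tool_rot: [[-0.461, -0.888, 0.001], [-0.888, 0.461, 0.0], [-0.001, -0.001, -1.0]]
ft_force: [-0.2, -0.3, -0.3]
grip_width: 0.0597
gripper_force: 0.0
```

```bash
python3 st.py 0.4975 0.1645 0.068; python3 - <<'E'
from rig import viewer,env
from h import *
for n in("top","side"):
    d=viewer.get_image(n); 
    y,x=((263,211),(301,338))[n=="side"]
    cv2.imwrite(f"pics/{n}1.png",cv2.resize(d["frame"][y-45:y+45,x-45:x+45],None,fx=5,fy=5,interpolation=cv2.INTER_CUBIC)[:,:,::-1])
    print(env.observe()["ft_force"])
a=cv2.imread("pics/top1.png");b=cv2.imread("pics/side1.png");cv2.imwrite("pics/both1.png",cv2.resize(np.hstack([a,b]),(800,400)))
E
```

```text
4.7 [0.498  0.1644 0.0688] [   5.3264   29.2597   91.599     0.0007   59.0814 -147.2458] F [-0.1621 -0.3184 -0.2535] T [-0.0131 -0.024  -0.0089] 0.05974413012392715 0.0
tool mm [0.1708 0.4583 0.8206] z [ 0.001   0.0001 -1.    ]
[-0.2631822  -0.71744405 -0.58606898]
[ 0.09784514 -0.56618623 -0.45784102]
```

View pics/both1.png

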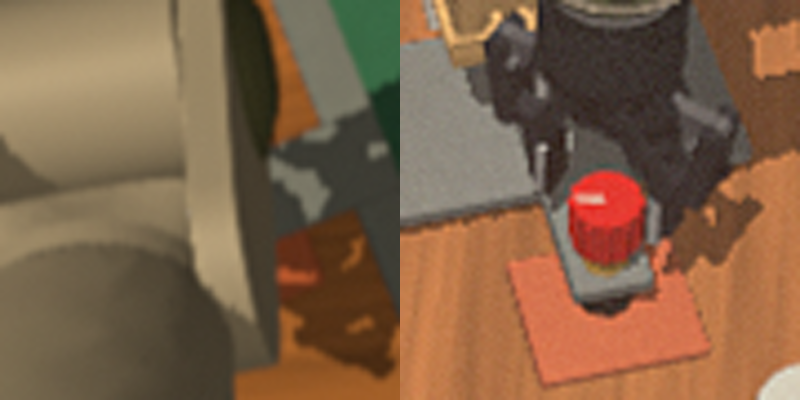

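The side crop shows the fingers straddling the left knob and clear of it. Closing gently.

Emit:
{"api": "move_arm", "payload": {
  "motion": [
    [[0, 0, 0], [0, 0, 0]],
    [[0, 0, 0], [0, 0, 0]],
    [[0, 0, 0], [0, 0, 0]]
  ],
  "claw": 0.5,
  "force": 20
}}

```text
time_s: 5.1
position: [0.4978, 0.1644, 0.0683]
tool_rot: [[-0.461, -0.888, -0.0], [-0.888, 0.461, 0.0], [-0.0, 0.0, -1.0]]
ft_force: [-0.7, 0.5, -0.3]
grip_width: 0.0428
gripper_force: 0.0
```

```bash
cat > av.py <<'E'
from rig import env,viewer
import numpy as np, sys
np.set_printoptions(precision=3,suppress=True)
n=int(sys.argv[1]) if len(sys.argv)>1 else 6
L=[];Q=[]
for i in range(n):
    viewer.get_image("side"); s=env.observe(); L.append(np.r_[s["ft_force"],s["wrist_torque"]]);Q.append(s["joint_efforts"])
L=np.array(L); R=s["tool_rot"]
print("t",s["time_s"],"pos",s["position"]*1e3,"q6",s["q"][5],"w",s["grip_width"]*1e3,s["gripper_force"])
print("F",L.mean(0),"sd",L.std(0)[:3],"Ftool",R.T@L.mean(0)[:3],"Rx",R[:,0],"eff",np.mean(Q,0))
E
python3 av.py 8
```

```text
t 5.5 pos [497.762 164.417  68.319] q6 -147.24804548111243 w 42.859939465377 0.0
F [ 0.082 -0.099 -0.316 -0.004 -0.002 -0.008] sd [0.224 0.394 0.597] Ftool [ 0.05  -0.118  0.316] Rx [-0.461 -0.888  0.   ] eff [  0.001 -45.572 -16.994  -0.      0.      0.   ]
```

Emit:
{"api": "move_arm", "payload": {
  "motion": [
    [[0, 0, 0], [0, 0, 0]],
    [[0, 0, 0], [0, 0, 0]],
    [[0, 0, 0], [0, 0, 0]],
    [[0, 0, 0], [0, 0, 0]]
  ],
  "claw": 0.65,
  "force": 20
}}

```text
time_s: 5.9
position: [0.4967, 0.165, 0.0685]
tool_rot: [[-0.461, -0.888, -0.002], [-0.888, 0.461, 0.001], [0.0, 0.002, -1.0]]
ft_force: [-4.3, 5.0, 4.6]
grip_width: 0.0369
gripper_force: 20.6
```

```bash
python3 av.py 6
```

```text
t 6.2 pos [496.688 164.994  68.449] q6 -147.24355410535802 w 36.841928701206655 20.56171953678131
F [-4.803  3.127  5.235  0.491  0.756 -0.026] sd [0.363 0.454 0.37 ] Ftool [-0.563  5.715 -5.222] Rx [-0.461 -0.888  0.   ] eff [ -2.319 -43.252 -18.108  -0.765  -1.084  -0.044]
```

Emit:
{"api": "move_arm", "payload": {
  "motion": [
    [[0, 0.013, -0.002], [0, 0, 0]],
    [[0, 0.013, -0.002], [0, 0, 0]],
    [[0, 0, 0], [0, 0, 0]],
    [[0, 0, 0], [0, 0, 0]]
  ]
}}

```text
time_s: 6.6
position: [0.4966, 0.165, 0.0686]
tool_rot: [[-0.461, -0.888, -0.0], [-0.888, 0.461, 0.0], [-0.0, 0.0, -1.0]]
ft_force: [-2.2, 1.1, 2.4]
grip_width: 0.0371
gripper_force: 20.4
```

```bash
python3 av.py 6
```

```text
t 6.9 pos [496.6   164.999  68.524] q6 -147.1686114358965 w 37.01857602079131 20.459011495113373
F [-2.521  0.877  3.305  0.109  0.306 -0.004] sd [0.529 0.332 0.1  ] Ftool [ 0.383  2.642 -3.305] Rx [-0.461 -0.888 -0.   ] eff [ -0.824 -43.931 -17.252  -0.228  -0.475  -0.02 ]
```

Emit:
{"api": "move_arm", "payload": {
  "motion": [
    [[0, 0.01, -0.004], [0, 0, 0]],
    [[0, 0.01, -0.004], [0, 0, 0]],
    [[0, 0, 0], [0, 0, 0]],
    [[0, 0, 0], [0, 0, 0]]
  ]
}}

```text
time_s: 7.3
position: [0.4964, 0.1651, 0.0689]
tool_rot: [[-0.461, -0.888, 0.001], [-0.888, 0.461, -0.001], [-0.0, -0.001, -1.0]]
ft_force: [2.6, -4.2, -1.9]
grip_width: 0.0369
gripper_force: 20.2
```

```bash
python3 av.py 6
```

```text
t 7.6 pos [496.396 165.028  68.903] q6 -147.10923605594573 w 36.79242797854785 20.23942619562149
F [ 3.146 -4.392 -1.886 -0.79  -0.698 -0.035] sd [0.215 0.561 0.434] Ftool [ 2.449 -4.813  1.893] Rx [-0.461 -0.888 -0.   ] eff [  2.743 -46.045 -15.716   1.045   0.876  -0.023]
```

Emit:
{"api": "move_arm", "payload": {
  "motion": [
    [[0.003, -0.0125, 0.003], [0, 0, 0]],
    [[0, 0, 0], [0, 0, 0]],
    [[0, 0, 0], [0, 0, 0]]
  ]
}}

```text
time_s: 7.9
position: [0.4964, 0.165, 0.0688]
tool_rot: [[-0.461, -0.888, 0.0], [-0.888, 0.461, -0.0], [-0.0, -0.0, -1.0]]
ft_force: [2.7, -3.2, -0.2]
grip_width: 0.037
gripper_force: 20.3
```

```bash
python3 av.py 6
```

```text
t 8.2 pos [496.392 165.017  68.83 ] q6 -147.15745758532495 w 36.741685091104934 20.33372551202774
F [ 2.681 -2.81  -0.406 -0.512 -0.626 -0.038] sd [0.549 0.604 0.38 ] Ftool [ 1.259 -3.673  0.407] Rx [-0.461 -0.888 -0.   ] eff [  1.863 -45.396 -15.573   0.682   0.797  -0.043]
```

Emit:
{"api": "move_arm", "payload": {
  "motion": [
    [[0.004, -0.01, 0], [0, 0, 0]],
    [[0, 0, 0], [0, 0, 0.15]],
    [[0, 0, 0], [0, 0, 0.3]],
    [[0, 0, 0], [0, 0, 0.3]],
    [[0, 0, 0], [0, 0, 0.25]],
    [[0, 0, 0], [0, 0, 0]],
    [[0, 0, 0], [0, 0, 0]]
  ]
}}

```text
time_s: 8.9
position: [0.4963, 0.1649, 0.0688]
tool_rot: [[-0.579, -0.815, -0.0], [-0.815, 0.579, 0.001], [-0.0, 0.001, -1.0]]
ft_force: [0.9, 1.7, 1.1]
grip_width: 0.0367
gripper_force: 20.5
```

```bash
python3 av.py 5
```

```text
t 9.15 pos [496.352 164.907  68.802] q6 -139.21914360748048 w 36.80701339421376 20.57218462228775
F [ 0.326  2.638  2.216  0.381 -0.134 -0.038] sd [0.464 0.612 0.478] Ftool [-2.339  1.264 -2.215] Rx [-0.58  -0.815 -0.   ] eff [ -1.13  -44.213 -16.061  -0.497   0.217  -0.041]
```

Emit:
{"api": "move_arm", "payload": {
  "motion": [
    [[-0.006, 0.003, -0.003], [0, 0, 0.2]],
    [[0, 0, 0], [0, 0, 0.3]],
    [[0, 0, 0], [0, 0, 0.3]],
    [[0, 0, 0], [0, 0, 0.2]],
    [[0, 0, 0], [0, 0, 0]]
  ]
}}

```text
time_s: 9.65
position: [0.4963, 0.165, 0.0688]
tool_rot: [[-0.688, -0.726, -0.001], [-0.726, 0.688, 0.0], [0.001, 0.001, -1.0]]
ft_force: [-0.9, 2.5, 2.4]
grip_width: 0.037
gripper_force: 20.6
```

```bash
python3 av.py 5
```

```text
t 9.9 pos [496.313 165.005  68.826] q6 -131.1855671705738 w 37.06433277147393 20.579291582107544
F [-1.654  2.267  2.456  0.37   0.238 -0.033] sd [0.696 0.409 0.472] Ftool [-0.509  2.761 -2.455] Rx [-0.687 -0.726  0.   ] eff [ -1.438 -44.352 -17.154  -0.543  -0.317  -0.019]
```

Emit:
{"api": "move_arm", "payload": {
  "motion": [
    [[-0.001, 0.006, -0.003], [0, 0, 0.2]],
    [[0, 0, 0], [0, 0, 0.4]],
    [[0, 0, 0], [0, 0, 0.4]],
    [[0, 0, 0], [0, 0, 0.4]],
    [[0, 0, 0], [0, 0, 0.1]],
    [[0, 0, 0], [0, 0, 0]]
  ]
}}

```text
time_s: 10.5
position: [0.4961, 0.1652, 0.069]
tool_rot: [[-0.823, -0.568, -0.001], [-0.568, 0.823, -0.0], [0.001, 0.0, -1.0]]
ft_force: [-2.3, 1.9, 1.6]
grip_width: 0.0371
gripper_force: 20.5
```

```bash
python3 av.py 5
```

```text
t 10.75 pos [496.169 165.184  68.956] q6 -119.16492281989139 w 37.06189689597198 20.507843792438507
F [-2.863  1.539  0.951  0.207  0.441 -0.049] sd [0.387 0.383 0.592] Ftool [ 1.484  2.893 -0.949] Rx [-0.823 -0.568  0.001] eff [ -1.219 -44.923 -17.995  -0.378  -0.609  -0.024]
```

Emit:
{"api": "move_arm", "payload": {
  "motion": [
    [[0.004, 0.008, -0.001], [0, 0, 0.2]],
    [[0, 0, 0], [0, 0, 0.4]],
    [[0, 0, 0], [0, 0, 0.4]],
    [[0, 0, 0], [0, 0, 0.4]],
    [[0, 0, 0], [0, 0, 0.1]],
    [[0, 0, 0], [0, 0, 0]]
  ]
}}

```text
time_s: 11.35
position: [0.496, 0.1654, 0.0691]
tool_rot: [[-0.923, -0.384, -0.0], [-0.384, 0.923, -0.0], [0.0, -0.0, -1.0]]
ft_force: [-1.9, 0.6, 0.1]
grip_width: 0.0371
gripper_force: 20.4
```

```bash
python3 av.py 5
```

```text
t 11.6 pos [496.042 165.381  69.114] q6 -107.13786941413824 w 37.067544479498544 20.41273981332779
F [-1.922  0.635  0.296  0.017  0.287 -0.042] sd [0.327 0.335 0.67 ] Ftool [ 1.531  1.325 -0.297] Rx [-0.923 -0.384  0.   ] eff [ -0.605 -45.433 -17.915  -0.13   -0.445  -0.025]
```

Emit:
{"api": "move_arm", "payload": {
  "motion": [
    [[0.004, 0.003, 0], [0, 0, 0.2]],
    [[0, 0, 0], [0, 0, 0.5]],
    [[0, 0, 0], [0, 0, 0.6]],
    [[0, 0, 0], [0, 0, 0.5]],
    [[0, 0, 0], [0, 0, 0.2]],
    [[0, 0, 0], [0, 0, 0]]
  ]
}}

```text
time_s: 12.2
position: [0.4959, 0.1656, 0.0692]
tool_rot: [[-0.993, -0.114, 0.0], [-0.114, 0.993, 0.0], [-0.0, 0.0, -1.0]]
ft_force: [-1.3, 0.7, 0.4]
grip_width: 0.037
gripper_force: 20.5
```

```bash
python3 av.py 5
```

```text
t 12.45 pos [495.901 165.587  69.213] q6 -91.13859363055838 w 36.65697802649844 20.524469017982483
F [-1.19   1.458  1.568  0.224  0.186 -0.028] sd [0.279 0.364 0.56 ] Ftool [ 1.014  1.585 -1.568] Rx [-0.993 -0.115 -0.   ] eff [ -1.118 -44.761 -17.215  -0.377  -0.269  -0.003]
```

```bash
sed -i 's/^print("F"/E=np.array(Q)-[0,-45.572,-16.994,0,0,0]; e=1.98*E[:,1]-.54*E[:,2]; print("FzE",e.mean(),"sd",e.std())\nprint("F"/' av.py
```

Emit:
{"api": "move_arm", "payload": {
  "motion": [
    [[0.003, 0.004, 0], [0, 0, 0.2]],
    [[0, 0, 0], [0, 0, 0.4]],
    [[0, 0, 0], [0, 0, 0.4]],
    [[0, 0, 0], [0, 0, 0.25]],
    [[0, 0, 0], [0, 0, 0]]
  ]
}}

```text
time_s: 12.95
position: [0.4959, 0.1657, 0.0694]
tool_rot: [[-0.998, 0.061, 0.001], [0.061, 0.998, 0.0], [-0.001, 0.0, -1.0]]
ft_force: [-1.0, 1.8, 2.4]
grip_width: 0.037
gripper_force: 20.6
```

```bash
python3 av.py 4
```

```text
t 13.15 pos [495.853 165.737  69.304] q6 -81.10614923959794 w 37.17091446226949 20.67005217075348
FzE 3.3458247216224724 sd 0.13472476358140478
F [-0.562  2.28   3.069  0.262  0.078 -0.057] sd [0.168 0.291 0.384] Ftool [ 0.694  2.243 -3.07 ] Rx [-0.998  0.059 -0.001] eff [ -1.075 -43.697 -16.314  -0.41   -0.082   0.01 ]
```

Emit:
{"api": "move_arm", "payload": {
  "motion": [
    [[0.001, 0.007, 0], [0, 0, 0]],
    [[0, 0, 0], [0, 0, 0]],
    [[0, 0, 0], [0, 0, 0]]
  ]
}}

```text
time_s: 13.45
position: [0.4958, 0.1658, 0.0692]
tool_rot: [[-0.998, 0.06, 0.0], [0.06, 0.998, -0.0], [-0.001, -0.0, -1.0]]
ft_force: [2.0, -0.0, 3.4]
grip_width: 0.0372
gripper_force: 20.7
```

```bash
python3 av.py 4
```

```text
t 13.65 pos [495.793 165.883  69.233] q6 -81.04485977585809 w 37.0414091065217 20.70639431476593
FzE 3.583117097783094 sd 0.003838571300619508
F [ 0.939 -0.889  3.942 -0.291 -0.102 -0.014] sd [0.303 0.29  0.413] Ftool [-0.993 -0.832 -3.941] Rx [-0.998  0.06  -0.001] eff [  0.517 -43.429 -15.771   0.29    0.119  -0.02 ]
```

Emit:
{"api": "move_arm", "payload": {
  "motion": [
    [[-0.001, -0.002, -0.005], [0, 0, 0]],
    [[0, 0, 0], [0, 0, 0]],
    [[0, 0, 0], [0, 0, 0]]
  ]
}}

```text
time_s: 13.95
position: [0.4958, 0.1659, 0.0693]
tool_rot: [[-0.998, 0.06, 0.0], [0.06, 0.998, -0.0], [-0.0, -0.0, -1.0]]
ft_force: [1.9, -1.2, 2.3]
grip_width: 0.037
gripper_force: 20.6
```

```bash
python3 av.py 2
```

```text
t 14.05 pos [495.744 165.857  69.33 ] q6 -81.05588961914697 w 37.12387492036241 20.585475862026215
FzE 1.6023227723121698 sd 0.05701646804809579
F [ 1.231 -1.527  2.403 -0.359 -0.311 -0.02 ] sd [0.116 0.188 0.008] Ftool [-1.32  -1.451 -2.403] Rx [-0.998  0.06  -0.   ] eff [  1.045 -44.4   -15.662   0.456   0.417  -0.014]
```

Emit:
{"api": "move_arm", "payload": {
  "motion": [
    [[0, 0, 0], [0, 0, 0.2]],
    [[0, 0, 0], [0, 0, 0.3]],
    [[0, 0, 0], [0, 0, 0.2]],
    [[0, 0, 0], [0, 0, 0]],
    [[0, 0, 0], [0, 0, 0]]
  ]
}}

```text
time_s: 14.55
position: [0.4957, 0.1659, 0.0694]
tool_rot: [[-0.988, 0.157, 0.0], [0.157, 0.988, 0.0], [-0.0, 0.0, -1.0]]
ft_force: [2.4, -0.5, 2.8]
grip_width: 0.0369
gripper_force: 20.6
```

```bash
python3 av.py 2
```

```text
t 14.65 pos [495.753 165.946  69.436] q6 -75.47053430424114 w 36.95696821645105 20.586270689964294
FzE 1.981052562761312 sd 0.0010030925273893931
F [ 1.851 -1.268  2.637 -0.38  -0.398 -0.038] sd [0.12  0.004 0.551] Ftool [-2.028 -0.962 -2.637] Rx [-0.988  0.157 -0.   ] eff [  1.166 -44.102 -15.272   0.442   0.537  -0.039]
```

Emit:
{"api": "move_arm", "payload": {
  "motion": [
    [[-0.004, -0.001, 0], [0, 0, 0]],
    [[0, 0, 0], [0, 0, 0]],
    [[0, 0, 0], [0, 0, 0]]
  ]
}}

```text
time_s: 14.95
position: [0.4958, 0.1659, 0.0694]
tool_rot: [[-0.988, 0.157, -0.0], [0.157, 0.988, 0.0], [0.0, 0.0, -1.0]]
ft_force: [1.0, -0.6, 2.3]
grip_width: 0.0374
gripper_force: 20.6
```

```bash
python3 av.py 2
```

```text
t 15.05 pos [495.79  165.889  69.397] q6 -75.46840015291272 w 36.93433065903561 20.60787945985794
FzE 2.7264608712673244 sd 0.019631999731063665
F [ 1.513 -0.438  2.986 -0.254 -0.29  -0.026] sd [0.253 0.236 0.286] Ftool [-1.563 -0.195 -2.987] Rx [-0.988  0.157  0.   ] eff [  0.639 -43.776 -15.457   0.279   0.365  -0.018]
```

Emit:
{"api": "move_arm", "payload": {
  "motion": [
    [[0, 0, 0], [0, 0, 0.2]],
    [[0, 0, 0], [0, 0, 0.3]],
    [[0, 0, 0], [0, 0, 0.2]],
    [[0, 0, 0], [0, 0, 0]],
    [[0, 0, 0], [0, 0, 0]]
  ]
}}

```text
time_s: 15.55
position: [0.4958, 0.1659, 0.0694]
tool_rot: [[-0.968, 0.252, 0.0], [0.252, 0.968, 0.0], [-0.0, 0.0, -1.0]]
ft_force: [1.4, 1.1, 5.7]
grip_width: 0.037
gripper_force: 20.8
```

```bash
python3 av.py 2
```

```text
t 15.65 pos [495.839 165.958  69.439] q6 -69.88214326239917 w 36.81230885480295 20.76541543006897
FzE 4.279762122201925 sd 0.04279051423072833
F [ 0.984  0.857  4.61   0.018 -0.183 -0.042] sd [0.119 0.166 0.297] Ftool [-0.736  1.079 -4.609] Rx [-0.968  0.252 -0.   ] eff [ -0.042 -42.928 -15.225  -0.029   0.269  -0.032]
```

Emit:
{"api": "move_arm", "payload": {
  "motion": [
    [[0, 0, 0], [0, 0, 0]],
    [[0, 0, 0], [0, 0, 0]],
    [[0, 0, 0], [0, 0, 0]],
    [[0, 0, 0], [0, 0, 0]]
  ],
  "claw": 0.25
}}

```text
time_s: 16.05
position: [0.4956, 0.1658, 0.0691]
tool_rot: [[-0.968, 0.252, -0.001], [0.252, 0.968, -0.0], [0.001, -0.0, -1.0]]
ft_force: [0.1, -0.5, 0.3]
grip_width: 0.0639
gripper_force: 0.0
```

Emit:
{"api": "move_arm", "payload": {
  "motion": [
    [[0, 0, -0.2], [0, 0, 0]],
    [[0, 0, -0.5], [0, 0, 0]],
    [[0, 0, -0.6], [0, 0, 0]],
    [[0, 0, -0.7], [0, 0, 0]],
    [[0, 0, -0.7], [0, 0, 0]],
    [[0, 0, -0.6], [0, 0, 0]],
    [[0, 0, -0.4], [0, 0, 0]],
    [[0, 0, -0.1], [0, 0, 0]],
    [[0, 0, 0], [0, 0, 0]],
    [[0, 0, 0], [0, 0, 0]]
  ]
}}

```text
time_s: 17.05
position: [0.4953, 0.1658, 0.2583]
tool_rot: [[-0.968, 0.253, -0.002], [0.253, 0.968, -0.0], [0.002, -0.001, -1.0]]
ft_force: [-0.2, -0.6, -0.6]
grip_width: 0.0639
gripper_force: 0.0
```

```bash
python3 st.py 0.575 -0.083 0.26; cat > cmp.py <<'E'
from rig import viewer,env
from h import *
import sys
def meas(d):
    W=world(d); m=red(d)&(W[...,2]>.05)&(W[...,2]<.12); out={}
    k,l,st,c=cv2.connectedComponentsWithStats(m.astype(np.uint8))
    for i in range(1,k):
        if st[i,4]<20: continue
        p=W[(l==i)&(W[...,2]>.083)]; out[tuple(c[i].round(1))]=(np.median(p[:,2])*1e3,p[:,2].mean()*1e3,p[:,2].std()*1e3,len(p))
    return out
W0=None
tag=sys.argv[1]
for n in("side","top"):
    d0=dict(np.load(f"pics/{n}0.npz")); d=viewer.get_image(n); np.savez(f"pics/{n}{tag}.npz",**d)
    print(n,meas(d0),"\n now",meas(d))
    for nm,dd in(("0",d0),("1",d)):
        W=world(dd); 
        o=np.array([.5365,.0412]);a=np.radians(17.5);R=np.array([[np.cos(a),np.sin(a)],[-np.sin(a),np.cos(a)]])
        p=(W[...,:2]-o)@R.T
        # crossbar left part and right part, bench reference
        for lab,y0,y1,zr in(("barL",.075,.105,.04),("barR",-.105,-.075,.04),):
            s=(abs(p[...,0])<.017)&(p[...,1]>y0)&(p[...,1]<y1)&(abs(W[...,2]-zr)<.008)
            print("  ",nm,lab,s.sum(),W[s][:,2].mean()*1e3,W[s][:,2].std()*1e3)
E
python3 cmp.py 2
```

```text
17.05 [0.4953 0.1658 0.2583] [  5.5039  17.8562  75.1997  -0.0004  87.065  -69.8681] F [-0.2443 -0.6489 -0.6062] T [ 0.0143 -0.0319 -0.0176] 0.06387282375618013 0.0
tool mm [-139.9067 -220.5905   -1.8418] z [-0.0021 -0.0002 -1.    ]
side {(np.float64(313.2), np.float64(224.9)): (np.float64(88.93240244946344), np.float64(88.59815923249332), np.float64(2.4806826687683405), 26), (np.float64(338.5), np.float64(301.0)): (np.float64(87.92994914868824), np.float64(87.79793221063996), np.float64(2.2427533471062278), 87)} 
 now {(np.float64(312.6), np.float64(224.9)): (np.float64(87.98151651874608), np.float64(87.97306927541246), np.float64(2.4844952959188844), 22), (np.float64(338.9), np.float64(299.9)): (np.float64(89.58310309415629), np.float64(89.3027279393797), np.float64(2.1566578943688155), 79)}
   0 barL 31 40.2564229001416 1.878656596910546
   0 barR 0 nan nan
   1 barL 26 41.07255753855425 2.3963674947835054
   1 barR 0 nan nan
top {(np.float64(320.9), np.float64(218.2)): (np.float64(86.40279602524048), np.float64(86.5858879815317), np.float64(2.078468697885716), 169), (np.float64(2
[... 359 characters left out ...]
.86000285558386), np.float64(1.9345175375306403), 20), (np.float64(215.8), np.float64(265.2)): (np.float64(86.09672980741301), np.float64(86.5458369894451), np.float64(1.9629890795962013), 48)}
   0 barL 192 38.199531758068844 2.200789250755446
   0 barR 187 38.4203055552149 2.355040929555988
   1 barL 196 39.11731822373509 2.4983049667237505
   1 barR 190 38.28389991800686 2.3687107228078745cmp.py:23: RuntimeWarning: Mean of empty slice.
  print("  ",nm,lab,s.sum(),W[s][:,2].mean()*1e3,W[s][:,2].std()*1e3)
  ret = ret.dtype.type(ret / rcount)
  ret = _var(a, axis=axis, dtype=dtype, out=out, ddof=ddof,
  arrmean = um.true_divide(arrmean, div, out=arrmean,
  ret = ret.dtype.type(ret / rcount)
```

```bash
cat > tilt.py <<'E'
from rig import viewer
from h import *
import sys
N=int(sys.argv[1])
o=np.array([.5365,.0412]);a=np.radians(17.5);R=np.array([[np.cos(a),np.sin(a)],[-np.sin(a),np.cos(a)]])
for n in sys.argv[2:]:
    d0=dict(np.load(f"pics/{n}0.npz")); W0=world(d0); K=[viewer.get_image(n) for _ in range(N)]
    D=np.mean([world(k)[...,2] for k in K],0)-W0[...,2]; Dm=np.max([abs(world(k)[...,2]-W0[...,2]) for k in K],0)
    # only stable colour too
    dc=np.abs(K[0]["frame"].astype(int)-d0["frame"]).max(-1)
    p=(W0[...,:2]-o)@R.T; z=W0[...,2]
    body=(((abs(p[...,0])<.105)&(abs(p[...,1])<.065))|((abs(p[...,0])<.0225)&(abs(p[...,1])<.15)))&(z>.012)
    ok=(Dm<.011)
    m=cv2.erode((body).astype(np.uint8),np.ones((3,3)))>0; m&=ok
    b=(~cv2.dilate(body.astype(np.uint8),np.ones((9,9))).astype(bool))&ok&(abs(z)<.008)&(np.hypot(p[...,0],p[...,1])<.3)
    print(n,"bench dz",1e3*D[b].mean(),b.sum(),"stand",1e3*D[m].mean(),m.sum(),1e3*D[m].std())
    A=np.c_[np.ones(m.sum()),p[m]]; C=np.linalg.inv(A.T@A); x=C@A.T@D[m]; s=D[m].std()
    for lab,v in(("L",[1,0,.13]),("R",[1,0,-.13]),("mid",[1,0,0])):
        v=np.array(v); print("  ",lab,1e3*v@x,"+-",1e3*s*np.sqrt(v@C@v))
E
python3 tilt.py 5 top side
```

```text
top bench dz 0.0031600679988565265 31420 stand 0.13697558816309796 5637 2.5298867361308512
   L 0.6929243968294293 +- 0.08752217106726354
   R -0.3967130009646952 +- 0.08463074578199237
   mid 0.14810569793236705 +- 0.035207836874311636
side bench dz 0.04311910871168931 22484 stand 0.06287640565559549 4116 2.6382843117408057
   L 0.30307349350334845 +- 0.1068332620562364
   R -0.23955958391470142 +- 0.14396714371320207
   mid 0.031756954794323514 +- 0.04614765959853468
```

Emit:
{"api": "move_arm", "payload": {
  "motion": [
    [[-0.2, -0.315, 0], [0, 0, 0]],
    [[-0.4, -0.63, 0], [0, 0, 0]],
    [[-0.4, -0.63, 0], [0, 0, 0]],
    [[-0.4, -0.63, 0], [0, 0, 0]],
    [[-0.4, -0.63, 0], [0, 0, 0]],
    [[-0.4, -0.63, 0], [0, 0, 0]],
    [[-0.4, -0.63, 0], [0, 0, 0]],
    [[-0.2, -0.317, 0], [0, 0, 0]],
    [[0, 0, 0], [0, 0, -0.4]],
    [[0, 0, 0], [0, 0, -0.9]],
    [[0, 0, 0], [0, 0, -0.9]],
    [[0, 0, 0], [0, 0, -0.9]],
    [[0, 0, 0], [0, 0, -0.9]],
    [[0, 0, 0], [0, 0, -0.9]],
    [[0, 0, 0], [0, 0, -0.4]],
    [[0, 0, 0], [0, 0, 0]],
    [[0, 0, 0], [0, 0, 0]]
  ]
}}

```text
time_s: 19.35
position: [0.5756, -0.0826, 0.2594]
tool_rot: [[-0.885, -0.465, 0.0], [-0.465, 0.885, 0.0], [-0.0, 0.0, -1.0]]
ft_force: [-0.3, -0.7, 0.4]
grip_width: 0.0639
gripper_force: 0.0
```

```bash
python3 st.py 0.5745 -0.083 0.0685; python3 - <<'E'
from h import *
d=dict(np.load("pics/top0.npz"));d2=dict(np.load("pics/top2.npz"))
for q in(d,d2):
    m=red(q);k,l,st,c=cv2.connectedComponentsWithStats(m.astype(np.uint8))
    M=np.asarray(q["attitude"])
    for i in range(1,k):
        if st[i,4]>100:
            # top-face centre: enclosing circle of mask ray on z=.08 & .088
            u,v=c[i]; r=M@np.array([(u-q["cx"])/q["fx"],-(v-q["cy"])/q["fy"],-1])
            for z in(.08,.088): print(c[i],z,q["eye"]+r*(z-q["eye"][2])/r[2])
E
```

```text
19.35 [ 0.5756 -0.0826  0.2594] [ -19.8259   23.9242   65.6052    0.0054   90.4699 -137.5262] F [-0.2709 -0.6773  0.4149] T [-0.0536 -0.0023 -0.0294] 0.06386272424001534 0.0
tool mm [  1.145    0.1043 190.9387] z [ 0.      0.0001 -1.    ]
[320.91666667 218.23039216] 0.08 [ 0.57426597 -0.08249547  0.08      ]
[320.91666667 218.23039216] 0.088 [ 0.57224706 -0.08213255  0.088     ]
[211.02714932 263.11312217] 0.08 [0.49532545 0.16488975 0.08      ]
[211.02714932 263.11312217] 0.088 [0.49383907 0.16358379 0.088     ]
[321.18181818 218.18660287] 0.08 [ 0.57431333 -0.08308982  0.08      ]
[321.18181818 218.18660287] 0.088 [ 0.5722941  -0.08272289  0.088     ]
```

Emit:
{"api": "move_arm", "payload": {
  "motion": [
    [[0.017, 0.023, 0.2], [0, 0, 0]],
    [[0, 0, 0.5], [0, 0, 0]],
    [[0, 0, 0.5], [0, 0, 0]],
    [[0, 0, 0.5], [0, 0, 0]],
    [[0, 0, 0.5], [0, 0, 0]],
    [[0, 0, 0.5], [0, 0, 0]],
    [[0, 0, 0.5], [0, 0, 0]],
    [[0, 0, 0.4], [0, 0, 0]],
    [[0, 0, 0.15], [0, 0, 0]],
    [[0, 0, 0.065], [0, 0, 0]],
    [[0, 0, 0], [0, 0, 0]],
    [[0, 0, 0], [0, 0, 0]],
    [[0, 0, 0], [0, 0, 0]]
  ],
  "claw": 0.3
}}

```text
time_s: 20.65
position: [0.5746, -0.0824, 0.0695]
tool_rot: [[-0.885, -0.466, 0.001], [-0.466, 0.885, -0.001], [-0.001, -0.001, -1.0]]
ft_force: [-0.0, 0.2, -0.2]
grip_width: 0.0598
gripper_force: 0.0
```

Emit:
{"api": "move_arm", "payload": {
  "motion": [
    [[0, 0, 0], [0, 0, 0]],
    [[0, 0, 0], [0, 0, 0]],
    [[0, 0, 0], [0, 0, 0]]
  ],
  "claw": 0.5
}}

```text
time_s: 20.95
position: [0.5743, -0.0824, 0.0688]
tool_rot: [[-0.885, -0.466, 0.0], [-0.466, 0.885, -0.0], [-0.0, -0.0, -1.0]]
ft_force: [-0.2, 0.5, -0.3]
grip_width: 0.0427
gripper_force: 0.0
```

```bash
python3 av.py 2
```

```text
t 21.05 pos [574.299 -82.355  68.68 ] q6 -137.61927617304872 w 43.05298655795788 0.0
FzE -9.864713641834253 sd 0.00865913629531967
F [-0.46   0.144  0.156 -0.012 -0.012  0.032] sd [0.041 0.525 0.25 ] Ftool [ 0.34   0.341 -0.156] Rx [-0.885 -0.466 -0.   ] eff [  0.003 -50.968 -18.511  -0.      0.001   0.   ]
```

```bash
sed -i 's/-45.572,-16.994/-50.968,-18.511/; s/1.98\*/1.8*/; s/-\.54\*/-.5*/' av.py
```

Emit:
{"api": "move_arm", "payload": {
  "motion": [
    [[0, 0, 0], [0, 0, 0]],
    [[0, 0, 0], [0, 0, 0]],
    [[0, 0, 0], [0, 0, 0]],
    [[0, 0, 0], [0, 0, 0]]
  ],
  "claw": 0.65,
  "force": 20
}}

```text
time_s: 21.45
position: [0.5747, -0.0828, 0.0689]
tool_rot: [[-0.885, -0.466, 0.001], [-0.466, 0.885, -0.001], [-0.001, -0.001, -1.0]]
ft_force: [0.9, -4.6, 3.2]
grip_width: 0.0371
gripper_force: 20.8
```

```bash
python3 av.py 3
```

```text
t 21.6 pos [574.65  -82.778  68.922] q6 -137.61766182993415 w 36.95623666207993 20.858593583106995
FzE 2.4205936473846505 sd 0.04905807378404853
F [ 0.56  -5.03   2.829 -0.855 -0.16  -0.051] sd [0.626 0.455 0.502] Ftool [ 1.847 -4.715 -2.824] Rx [-0.885 -0.466 -0.001] eff [  2.848 -49.009 -16.301   0.966   0.682  -0.026]
```

Emit:
{"api": "move_arm", "payload": {
  "motion": [
    [[0.004, -0.012, -0.003], [0, 0, 0]],
    [[0, 0, 0], [0, 0, 0]],
    [[0, 0, 0], [0, 0, 0]],
    [[0, 0, 0], [0, 0, 0]]
  ]
}}

```text
time_s: 22.0
position: [0.5746, -0.0829, 0.0689]
tool_rot: [[-0.885, -0.466, 0.0], [-0.466, 0.885, -0.0], [-0.0, -0.0, -1.0]]
ft_force: [2.7, -2.5, 2.9]
grip_width: 0.0367
gripper_force: 20.8
```

```bash
python3 av.py 3
```

```text
t 22.15 pos [574.561 -82.928  68.855] q6 -137.6738469479625 w 37.014436009686186 20.832509994506836
FzE 2.228120772266395 sd 0.007208715311293154
F [ 2.791 -2.103  2.802 -0.39  -0.403 -0.042] sd [0.593 0.371 0.184] Ftool [-1.49  -3.162 -2.8  ] Rx [-0.885 -0.466 -0.   ] eff [  1.296 -49.075 -16.154   0.308   0.769  -0.045]
```

Yield a little more and turn 12°.

Emit:
{"api": "move_arm", "payload": {
  "motion": [
    [[-0.002, -0.008, -0.005], [0, 0, 0]],
    [[0, 0, 0], [0, 0, 0.2]],
    [[0, 0, 0], [0, 0, 0.4]],
    [[0, 0, 0], [0, 0, 0.3]],
    [[0, 0, 0], [0, 0, 0.1]],
    [[0, 0, 0], [0, 0, 0]],
    [[0, 0, 0], [0, 0, 0]]
  ]
}}

```text
time_s: 22.85
position: [0.5744, -0.0828, 0.0688]
tool_rot: [[-0.941, -0.339, -0.001], [-0.339, 0.941, 0.001], [0.0, 0.001, -1.0]]
ft_force: [1.8, 2.2, 1.2]
grip_width: 0.037
gripper_force: 20.7
```

```bash
python3 av.py 3
```

```text
t 23.0 pos [574.451 -82.888  68.841] q6 -129.70815880639265 w 36.919534784769674 20.720068216323853
FzE 1.1098671239852973 sd 0.049060233590829574
F [ 1.906  2.399  1.434  0.515 -0.291 -0.03 ] sd [0.841 0.357 0.193] Ftool [-2.605  1.614 -1.434] Rx [-0.941 -0.339  0.   ] eff [ -1.599 -50.163 -17.834  -0.763   0.13   -0.045]
```

Emit:
{"api": "move_arm", "payload": {
  "motion": [
    [[-0.005, 0.003, -0.001], [0, 0, 0.2]],
    [[0, 0, 0], [0, 0, 0.5]],
    [[0, 0, 0], [0, 0, 0.5]],
    [[0, 0, 0], [0, 0, 0.3]],
    [[0, 0, 0], [0, 0, 0]],
    [[0, 0, 0], [0, 0, 0]]
  ]
}}

```text
time_s: 23.6
position: [0.5744, -0.0826, 0.0688]
tool_rot: [[-0.991, -0.136, -0.001], [-0.136, 0.991, 0.001], [0.001, 0.001, -1.0]]
ft_force: [0.6, 5.1, 0.6]
grip_width: 0.0369
gripper_force: 20.7
```

```bash
python3 av.py 2
```

```text
t 23.7 pos [574.447 -82.586  68.811] q6 -117.69446230657758 w 36.922486509875434 20.734421610832214
FzE 0.6836668235302039 sd 0.001285940408706665
F [ 0.166  5.478  0.623  0.981  0.042 -0.026] sd [0.215 0.044 0.125] Ftool [-0.907  5.405 -0.618] Rx [-0.991 -0.136  0.001] eff [ -2.987 -50.815 -19.327  -1.229  -0.501  -0.047]
```

Emit:
{"api": "move_arm", "payload": {
  "motion": [
    [[0, 0, 0], [0, 0, 0.2]],
    [[0, 0, 0], [0, 0, 0.5]],
    [[0, 0, 0], [0, 0, 0.5]],
    [[0, 0, 0], [0, 0, 0.3]],
    [[0, 0, 0], [0, 0, 0]],
    [[0, 0, 0], [0, 0, 0]]
  ]
}}

```text
time_s: 24.3
position: [0.5744, -0.0823, 0.0688]
tool_rot: [[-0.997, 0.073, -0.001], [0.073, 0.997, 0.001], [0.001, 0.001, -1.0]]
ft_force: [-0.6, 6.9, 0.9]
grip_width: 0.0366
gripper_force: 20.7
```

```bash
python3 av.py 2
```

```text
t 24.4 pos [574.416 -82.26   68.744] q6 -105.69839924343555 w 36.74401918249987 20.744727551937103
FzE 0.5869577211380073 sd 0.00020045042037963867
F [ 0.521  6.486  0.312  1.212 -0.018 -0.088] sd [0.136 0.101 0.061] Ftool [-0.045  6.507 -0.303] Rx [-0.997  0.073  0.001] eff [ -3.845 -50.911 -19.48   -1.553  -0.542  -0.046]
```

Emit:
{"api": "move_arm", "payload": {
  "motion": [
    [[0, 0.014, 0], [0, 0, 0]],
    [[0, 0, 0], [0, 0, 0.2]],
    [[0, 0, 0], [0, 0, 0.5]],
    [[0, 0, 0], [0, 0, 0.5]],
    [[0, 0, 0], [0, 0, 0.3]],
    [[0, 0, 0], [0, 0, 0]],
    [[0, 0, 0], [0, 0, 0]]
  ]
}}

```text
time_s: 25.1
position: [0.5745, -0.0819, 0.0688]
tool_rot: [[-0.96, 0.281, -0.001], [0.281, 0.96, 0.001], [0.001, 0.001, -1.0]]
ft_force: [-0.7, 6.7, -0.1]
grip_width: 0.0371
gripper_force: 20.7
```

```bash
python3 av.py 2
```

```text
t 25.2 pos [574.564 -81.879  68.843] q6 -93.53730772977886 w 36.83971357461487 20.697483122348785
FzE 0.37707432928086 sd 0.0010047554969787598
F [-0.181  6.568  0.121  1.025  0.05  -0.064] sd [0.188 0.852 0.102] Ftool [ 2.016  6.254 -0.114] Rx [-0.96   0.28   0.001] eff [ -3.306 -51.099 -19.737  -1.292  -0.617  -0.048]
```

Emit:
{"api": "move_arm", "payload": {
  "motion": [
    [[0, 0.003, 0], [0, 0, 0.2]],
    [[0, 0, 0], [0, 0, 0.5]],
    [[0, 0, 0], [0, 0, 0.5]],
    [[0, 0, 0], [0, 0, 0.3]],
    [[0, 0, 0], [0, 0, 0]],
    [[0, 0, 0], [0, 0, 0]]
  ]
}}

```text
time_s: 25.8
position: [0.5746, -0.0816, 0.0688]
tool_rot: [[-0.881, 0.474, -0.001], [0.474, 0.881, 0.001], [0.001, 0.001, -1.0]]
ft_force: [0.7, 6.6, -0.6]
grip_width: 0.0367
gripper_force: 20.7
```

```bash
python3 av.py 2
```

```text
t 25.9 pos [574.643 -81.55   68.794] q6 -81.52088150239896 w 37.0130739450768 20.683844089508057
FzE 0.15865990343094544 sd 0.0002853870391845703
F [-0.686  6.366  0.301  1.154  0.    -0.081] sd [0.141 0.091 0.355] Ftool [ 3.621  5.281 -0.292] Rx [-0.881  0.474  0.001] eff [ -3.827 -51.21  -19.7    -1.484  -0.566  -0.047]
```

Emit:
{"api": "move_arm", "payload": {
  "motion": [
    [[0.008, 0.014, 0], [0, 0, 0]],
    [[0, 0, 0], [0, 0, 0]],
    [[0, 0, 0], [0, 0, 0]]
  ]
}}

```text
time_s: 26.2
position: [0.5747, -0.0814, 0.0689]
tool_rot: [[-0.881, 0.473, -0.001], [0.473, 0.881, 0.0], [0.001, -0.0, -1.0]]
ft_force: [-1.2, 3.4, -0.0]
grip_width: 0.0371
gripper_force: 20.7
```

```bash
python3 av.py 2
```

```text
t 26.3 pos [574.703 -81.413  68.957] q6 -81.49384603688475 w 36.53954815636125 20.653640627861023
FzE -0.032021732902520195 sd 0.016413331031799316
F [-1.252  3.555 -0.412  0.551  0.228 -0.067] sd [0.102 0.059 0.132] Ftool [2.785 2.539 0.413] Rx [-0.881  0.473  0.001] eff [ -1.856 -51.357 -19.847  -0.67   -0.61   -0.051]
```

Emit:
{"api": "move_arm", "payload": {
  "motion": [
    [[0, 0, 0], [0, 0, 0.2]],
    [[0, 0, 0], [0, 0, 0.5]],
    [[0, 0, 0], [0, 0, 0.5]],
    [[0, 0, 0], [0, 0, 0.3]],
    [[0, 0, 0], [0, 0, 0]],
    [[0, 0, 0], [0, 0, 0]]
  ]
}}

```text
time_s: 26.9
position: [0.5749, -0.0812, 0.0689]
tool_rot: [[-0.764, 0.645, -0.0], [0.645, 0.764, 0.0], [0.0, 0.0, -1.0]]
ft_force: [-0.9, 4.9, -1.8]
grip_width: 0.0368
gripper_force: 20.6
```

```bash
python3 av.py 2
```

```text
t 27.0 pos [574.844 -81.163  68.961] q6 -69.53587311427476 w 36.60364410875405 20.58837890625
FzE -0.6326503175258569 sd 0.000828176736831665
F [ 0.042  4.653 -1.306  0.828  0.173 -0.042] sd [0.547 0.225 0.37 ] Ftool [2.971 3.581 1.308] Rx [-0.764  0.645  0.001] eff [ -2.853 -51.74  -20.024  -1.043  -0.614  -0.048]
```

Emit:
{"api": "move_arm", "payload": {
  "motion": [
    [[0.008, 0.009, 0.001], [0, 0, 0.2]],
    [[0, 0, 0], [0, 0, 0.5]],
    [[0, 0, 0], [0, 0, 0.5]],
    [[0, 0, 0], [0, 0, 0.3]],
    [[0, 0, 0], [0, 0, 0]],
    [[0, 0, 0], [0, 0, 0]]
  ]
}}

```text
time_s: 27.6
position: [0.575, -0.0809, 0.0691]
tool_rot: [[-0.613, 0.79, 0.0], [0.79, 0.613, -0.0], [-0.0, 0.0, -1.0]]
ft_force: [0.7, 3.1, -1.2]
grip_width: 0.037
gripper_force: 20.6
```

```bash
python3 av.py 2
```

```text
t 27.7 pos [575.048 -80.835  69.056] q6 -57.485687538190504 w 36.726290919747676 20.591703057289124
FzE -0.8854652362823419 sd 0.0057486891746521
F [-0.261  4.119 -0.836  0.591  0.033 -0.026] sd [0.186 0.105 0.543] Ftool [3.415 2.319 0.836] Rx [-0.613  0.79  -0.   ] eff [ -2.192 -51.697 -19.364  -0.808  -0.294  -0.036]
```

Emit:
{"api": "move_arm", "payload": {
  "motion": [
    [[0, 0, 0], [0, 0, 0.2]],
    [[0, 0, 0], [0, 0, 0.5]],
    [[0, 0, 0], [0, 0, 0.5]],
    [[0, 0, 0], [0, 0, 0.3]],
    [[0, 0, 0], [0, 0, 0]],
    [[0, 0, 0], [0, 0, 0]]
  ]
}}

```text
time_s: 28.3
position: [0.5753, -0.0807, 0.0691]
tool_rot: [[-0.434, 0.901, 0.001], [0.901, 0.434, 0.0], [-0.0, 0.001, -1.0]]
ft_force: [1.4, 5.1, -1.9]
grip_width: 0.0368
gripper_force: 20.6
```

```bash
python3 av.py 2
```

```text
t 28.4 pos [575.254 -80.684  69.089] q6 -45.38873219519118 w 37.147680250261715 20.570410788059235
FzE -1.3534257727622918 sd 0.0016078948974609375
F [ 1.686  4.555 -1.094  0.761 -0.206 -0.09 ] sd [0.456 0.615 0.529] Ftool [3.373 3.494 1.096] Rx [-0.434  0.901 -0.   ] eff [ -2.852 -51.85  -18.98   -1.117  -0.074  -0.05 ]
```

Emit:
{"api": "move_arm", "payload": {
  "motion": [
    [[0.009, 0.009, 0.0015], [0, 0, 0.2]],
    [[0, 0, 0], [0, 0, 0.5]],
    [[0, 0, 0], [0, 0, 0.5]],
    [[0, 0, 0], [0, 0, 0.3]],
    [[0, 0, 0], [0, 0, 0]],
    [[0, 0, 0], [0, 0, 0]]
  ]
}}

```text
time_s: 29.0
position: [0.5756, -0.0804, 0.0692]
tool_rot: [[-0.238, 0.971, 0.001], [0.971, 0.238, -0.0], [-0.001, 0.001, -1.0]]
ft_force: [2.3, 2.0, -1.0]
grip_width: 0.037
gripper_force: 20.6
```

```bash
python3 av.py 2
```

```text
t 29.1 pos [575.564 -80.435  69.164] q6 -33.40201798428293 w 36.918539376182416 20.640560388565063
FzE -0.9508888739108972 sd 0.01699885725975042
F [ 2.819  2.275 -0.794  0.345 -0.415 -0.056] sd [0.473 0.304 0.12 ] Ftool [1.538 3.279 0.796] Rx [-0.238  0.971 -0.001] eff [ -1.501 -51.267 -17.687  -0.689   0.446  -0.042]
```

Emit:
{"api": "move_arm", "payload": {
  "motion": [
    [[0.003, 0.003, 0], [0, 0, 0.2]],
    [[0, 0, 0], [0, 0, 0.4]],
    [[0, 0, 0], [0, 0, 0.4]],
    [[0, 0, 0], [0, 0, 0.2]],
    [[0, 0, 0], [0, 0, 0]],
    [[0, 0, 0], [0, 0, 0]]
  ]
}}

```text
time_s: 29.7
position: [0.5758, -0.0803, 0.0692]
tool_rot: [[-0.073, 0.997, 0.001], [0.997, 0.073, -0.001], [-0.001, 0.001, -1.0]]
ft_force: [5.4, -0.0, 0.4]
grip_width: 0.0369
gripper_force: 20.7
```

```bash
python3 av.py 2
```

```text
t 29.8 pos [575.761 -80.319  69.217] q6 -23.80566261178476 w 36.98546045466651 20.7024085521698
FzE -0.8349641579151086 sd 0.0007993876934051514
F [ 5.06   0.611 -0.16   0.125 -0.692 -0.062] sd [0.229 0.351 0.573] Ftool [0.238 5.091 0.167] Rx [-0.073  0.997 -0.001] eff [ -0.813 -50.836 -16.367  -0.538   1.031  -0.048]
```

Emit:
{"api": "move_arm", "payload": {
  "motion": [
    [[0, 0.012, 0], [0, 0, 0]],
    [[0, 0, 0], [0, 0, 0.2]],
    [[0, 0, 0], [0, 0, 0.4]],
    [[0, 0, 0], [0, 0, 0.4]],
    [[0, 0, 0], [0, 0, 0.2]],
    [[0, 0, 0], [0, 0, 0]],
    [[0, 0, 0], [0, 0, 0]]
  ]
}}

```text
time_s: 30.5
position: [0.5761, -0.0802, 0.0691]
tool_rot: [[0.094, 0.996, 0.001], [0.996, -0.094, -0.001], [-0.0, 0.001, -1.0]]
ft_force: [4.6, -1.4, 0.7]
grip_width: 0.0365
gripper_force: 20.8
```

```bash
python3 av.py 3
```

```text
t 30.65 pos [576.087 -80.207  69.109] q6 -14.169885748210392 w 36.96104796673538 20.808679461479187
FzE 0.3281019014358588 sd 0.014237421086453478
F [ 4.331 -1.849  1.465 -0.245 -0.678 -0.039] sd [0.552 0.516 0.476] Ftool [-1.434  4.487 -1.461] Rx [ 0.094  0.996 -0.   ] eff [  0.6   -50.011 -15.721   0.003   1.147  -0.037]
```

Emit:
{"api": "move_arm", "payload": {
  "motion": [
    [[0, 0.004, 0], [0, 0, 0.2]],
    [[0, 0, 0], [0, 0, 0.4]],
    [[0, 0, 0], [0, 0, 0.4]],
    [[0, 0, 0], [0, 0, 0.2]],
    [[0, 0, 0], [0, 0, 0]],
    [[0, 0, 0], [0, 0, 0]]
  ]
}}

```text
time_s: 31.25
position: [0.5764, -0.0802, 0.0691]
tool_rot: [[0.26, 0.966, 0.001], [0.966, -0.26, -0.0], [-0.0, 0.001, -1.0]]
ft_force: [5.7, -2.6, 1.0]
grip_width: 0.0373
gripper_force: 20.8
```

```bash
python3 av.py 3
```

```text
t 31.4 pos [576.362 -80.238  69.126] q6 -4.497710120505685 w 36.97575205210406 20.839295089244843
FzE 0.3330782336235114 sd 0.00013227502196946957
F [ 5.416 -1.85   2.05  -0.277 -0.715 -0.028] sd [0.08  0.451 0.093] Ftool [-0.379  5.713 -2.044] Rx [ 0.26   0.966 -0.   ] eff [  0.763 -49.938 -15.469   0.012   1.25   -0.049]
```

```bash
python3 - <<'E'
from rig import viewer
from h import *
d1=viewer.get_image("side"); d0=dict(np.load("pics/side0.npz")); d2=dict(np.load("pics/side2.npz"))
t1=viewer.get_image("top"); t0=dict(np.load("pics/top0.npz"))
g=lambda d:cv2.cvtColor(d["frame"],cv2.COLOR_RGB2GRAY).astype(np.float32)
for nm,(x0,x1,y0,y1) in {"roof":(295,360,222,250),"knobL":(325,352,288,318),"plate+":(280,375,255,305),"tile":(315,365,318,342)}.items():
    for lab,a,b in(("0->2",d0,d2),("0->now",d0,d1)):
        print("side",nm,lab,cv2.phaseCorrelate(g(a)[y0:y1,x0:x1],g(b)[y0:y1,x0:x1]))
for i,d in enumerate((t0,t1)): cv2.imwrite(f"pics/t{i}.png",cv2.resize(d["frame"][180:310,180:360],None,fx=2.2,fy=2.2,interpolation=cv2.INTER_CUBIC)[:,:,::-1])
cv2.imwrite("pics/tt.png",np.hstack([cv2.imread("pics/t0.png"),cv2.imread("pics/t1.png")]))
E
```

```text
side roof 0->2 ((-0.11251020081336094, -0.039198529675005034), 0.4796904034084744)
side roof 0->now ((-0.21290892379315807, 0.4903399286949952), 0.6236662043465508)
side knobL 0->2 ((0.6601650874736205, 0.02918433939695042), 0.6747721913420124)
side knobL 0->now ((0.49316235398060293, -0.1678347559935709), 0.7343012733223998)
side plate+ 0->2 ((-0.13588899350036598, -0.04114590571362342), 0.43523879686991374)
side plate+ 0->now ((0.05742074469011271, -0.3351273668647359), 0.8594812150796255)
side tile 0->2 ((-0.23026973533228556, 0.14028300215102796), 0.989172968864441)
side tile 0->now ((-0.1395720516627712, 0.20531679777411505), 1.0081584898630778)
```

View pics/tt.png

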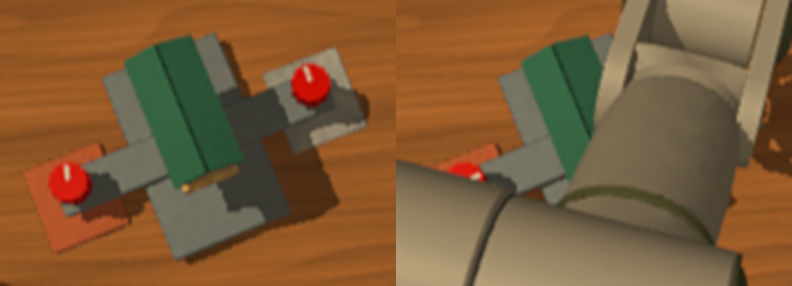

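The picture shows the stand still in place, shifted by less than a pixel or two. I'll loosen the grip and re-grip to clear the false side force.

Emit:
{"api": "move_arm", "payload": {
  "motion": [
    [[0, 0, 0], [0, 0, 0]],
    [[0, 0, 0], [0, 0, 0]],
    [[0, 0, 0], [0, 0, 0]]
  ],
  "claw": 0.48
}}

```text
time_s: 31.8
position: [0.5753, -0.0797, 0.0685]
tool_rot: [[0.259, 0.966, -0.002], [0.966, -0.259, 0.001], [0.0, -0.002, -1.0]]
ft_force: [-0.8, 0.1, 0.8]
grip_width: 0.0446
gripper_force: 0.0
```

```bash
sed -i 's/1.8\*E\[:,1\]-.5\*E\[:,2\]/1.65*E[:,1]/' av.py; python3 av.py 1
```

```text
t 31.85 pos [575.46  -79.75   68.622] q6 -4.528167311630629 w 44.267252910170654 0.0
FzE -0.058827138233179 sd 0.0
F [-0.103 -0.073  0.647 -0.014 -0.002 -0.008] sd [0. 0. 0.] Ftool [-0.097 -0.082 -0.647] Rx [0.259 0.966 0.   ] eff [ -0.002 -51.004 -18.482  -0.001   0.018   0.003]
```

Emit:
{"api": "move_arm", "payload": {
  "motion": [
    [[0, 0, 0], [0, 0, 0]],
    [[0, 0, 0], [0, 0, 0]],
    [[0, 0, 0], [0, 0, 0]],
    [[0, 0, 0], [0, 0, 0]]
  ],
  "claw": 0.65
}}

```text
time_s: 32.25
position: [0.5765, -0.0801, 0.0692]
tool_rot: [[0.259, 0.966, 0.001], [0.966, -0.259, -0.0], [0.0, 0.001, -1.0]]
ft_force: [4.2, -1.0, 1.4]
grip_width: 0.0369
gripper_force: 21.6
```

```bash
python3 av.py 2
```

```text
t 32.35 pos [576.553 -80.148  69.23 ] q6 -4.5360025537862985 w 36.652580620619304 21.65966659784317
FzE 1.8971721765518246 sd 0.059451162815093994
F [ 4.064 -0.982  1.448 -0.058 -0.691 -0.07 ] sd [0.242 0.271 0.102] Ftool [ 0.106  4.182 -1.441] Rx [ 0.259  0.966 -0.   ] eff [ -0.03  -49.818 -15.757  -0.252   1.132  -0.029]
```

Emit:
{"api": "move_arm", "payload": {
  "motion": [
    [[0, 0.016, -0.002], [0, 0, 0]],
    [[0, 0, 0], [0, 0, 0]],
    [[0, 0, 0], [0, 0, 0]]
  ]
}}

```text
time_s: 32.65
position: [0.5767, -0.0802, 0.0691]
tool_rot: [[0.259, 0.966, -0.0], [0.966, -0.259, 0.0], [-0.0, -0.0, -1.0]]
ft_force: [3.3, 0.3, 3.6]
grip_width: 0.0367
gripper_force: 21.7
```

```bash
python3 av.py 2
```

```text
t 32.75 pos [576.644 -80.166  69.073] q6 -4.531112484631498 w 36.363037458859345 21.736903488636017
FzE 2.859398835611349 sd 0.01865556836128235
F [ 2.061 -0.567  3.343  0.015 -0.291 -0.038] sd [0.403 0.291 0.422] Ftool [-0.014  2.137 -3.344] Rx [ 0.259  0.966 -0.   ] eff [ -0.02  -49.235 -16.746  -0.121   0.444  -0.031]
```

Emit:
{"api": "move_arm", "payload": {
  "motion": [
    [[0, 0, 0], [0, 0, 0.2]],
    [[0, 0, 0], [0, 0, 0.4]],
    [[0, 0, 0], [0, 0, 0.4]],
    [[0, 0, 0], [0, 0, 0.2]],
    [[0, 0, 0], [0, 0, 0]],
    [[0, 0, 0], [0, 0, 0]]
  ]
}}

```text
time_s: 33.35
position: [0.5769, -0.0802, 0.0692]
tool_rot: [[0.416, 0.909, 0.0], [0.909, -0.416, -0.0], [0.0, 0.0, -1.0]]
ft_force: [2.9, -0.3, 5.8]
grip_width: 0.0369
gripper_force: 21.9
```

```bash
python3 av.py 2
```

```text
t 33.45 pos [576.923 -80.221  69.169] q6 5.0415383295235365 w 37.089895243856496 21.879400312900543
FzE 4.530103379201894 sd 0.05007174611091614
F [ 2.256 -0.002  4.68  -0.026 -0.384 -0.086] sd [0.35  0.468 0.28 ] Ftool [ 0.938  2.054 -4.679] Rx [0.416 0.909 0.   ] eff [ -0.109 -48.222 -15.993  -0.195   0.574  -0.033]
```

Emit:
{"api": "move_arm", "payload": {
  "motion": [
    [[0.002, 0.005, -0.004], [0, 0, 0]],
    [[0, 0, 0], [0, 0, 0.2]],
    [[0, 0, 0], [0, 0, 0.4]],
    [[0, 0, 0], [0, 0, 0.3]],
    [[0, 0, 0], [0, 0, 0.2]],
    [[0, 0, 0], [0, 0, 0]],
    [[0, 0, 0], [0, 0, 0]]
  ]
}}

```text
time_s: 34.15
position: [0.5772, -0.0803, 0.0694]
tool_rot: [[0.552, 0.834, 0.0], [0.834, -0.552, -0.0], [0.0, 0.0, -1.0]]
ft_force: [2.4, -0.4, 5.5]
grip_width: 0.0371
gripper_force: 21.9
```

```bash
python3 av.py 2
```

```text
t 34.25 pos [577.193 -80.309  69.385] q6 13.950273755784684 w 37.07940200106844 21.922238767147064
FzE 4.760154300642019 sd 0.0007287561893463135
F [ 2.211 -0.358  4.187 -0.05  -0.308 -0.018] sd [0.124 0.165 0.127] Ftool [ 0.922  2.044 -4.186] Rx [0.552 0.834 0.   ] eff [  0.104 -48.083 -16.01   -0.116   0.541  -0.042]
```

Emit:
{"api": "move_arm", "payload": {
  "motion": [
    [[0, 0, 0], [0, 0, 0]],
    [[0, 0, 0], [0, 0, 0]],
    [[0, 0, 0], [0, 0, 0]],
    [[0, 0, 0], [0, 0, 0]]
  ],
  "claw": 0.25
}}

```text
time_s: 34.65
position: [0.5767, -0.0801, 0.0689]
tool_rot: [[0.551, 0.835, -0.001], [0.835, -0.551, 0.0], [-0.0, -0.001, -1.0]]
ft_force: [-0.1, -1.2, -0.0]
grip_width: 0.0637
gripper_force: 0.0
```

Emit:
{"api": "move_arm", "payload": {
  "motion": [
    [[0, 0, -0.2], [0, 0, 0]],
    [[0, 0, -0.5], [0, 0, 0]],
    [[0, 0, -0.7], [0, 0, 0]],
    [[0, 0, -0.8], [0, 0, 0]],
    [[0, 0, -0.8], [0, 0, 0]],
    [[0, 0, -0.7], [0, 0, 0]],
    [[0, 0, -0.4], [0, 0, 0]],
    [[0, 0, -0.1], [0, 0, 0]],
    [[0, 0, 0], [0, 0, 0]]
  ]
}}

```text
time_s: 35.55
position: [0.577, -0.0801, 0.2795]
tool_rot: [[0.551, 0.835, 0.001], [0.835, -0.551, -0.0], [0.0, 0.001, -1.0]]
ft_force: [0.5, -0.6, -0.5]
grip_width: 0.064
gripper_force: 0.0
```

```bash
python3 st.py 0.48 -0.30 0.28; python3 tilt.py 6 top side
```

```text
35.55 [ 0.577  -0.0801  0.2795] [-19.5434  23.479   63.0695  -0.0007  93.4139  13.8795] F [ 0.4654 -0.5991 -0.4691] T [-0.0158 -0.0129  0.0507] 0.06397550085574714 0.0
tool mm [-236.9211   40.1852   -0.4711] z [ 0.0006 -0.0002 -1.    ]
top bench dz -0.020106185048437614 24265 stand 0.3560144027635312 1845 2.5198157986275707
   L 0.5734797322661863 +- 0.12120741933785448
   R -0.6682058780888106 +- 0.3143868050850926
   mid -0.04736307291131215 +- 0.12578592734589752
side bench dz 0.04991729381236575 22560 stand 0.18893074503916676 4601 2.5519855062811914
   L 0.15202375052679623 +- 0.10350808928445003
   R 0.2551837139746207 +- 0.13548722798057536
   mid 0.20360373225070846 +- 0.041389736510362846
```

Emit:
{"api": "move_arm", "payload": {
  "motion": [
    [[-0.2, 0.04, 0], [0, 0, 0]],
    [[-0.5, 0.1, 0], [0, 0, 0]],
    [[-0.7, 0.12, 0], [0, 0, 0]],
    [[-0.8, 0.14, 0], [0, 0, 0]],
    [[-0.8, 0.14, 0], [0, 0, 0]],
    [[-0.8, 0.14, 0], [0, 0, 0]],
    [[-0.6, 0.1, 0], [0, 0, 0]],
    [[-0.3, 0.02, 0], [0, 0, 0]],
    [[0, 0, 0], [0, 0, 0]],
    [[0, 0, 0], [0, 0, 0]]
  ]
}}

```text
time_s: 37.15
position: [0.4812, -0.2977, 0.2793]
tool_rot: [[0.551, 0.835, 0.0], [0.835, -0.551, 0.0], [0.0, 0.0, -1.0]]
ft_force: [0.4, 0.1, -0.1]
grip_width: 0.0639
gripper_force: 0.0
```

```bash
python3 tilt.py 6 top side; python3 - <<'E'
from rig import viewer
from h import *
d=viewer.get_image("top"); d0=dict(np.load("pics/top0.npz"))
for q in(d0,d):
    m=red(q);k,l,st,c=cv2.connectedComponentsWithStats(m.astype(np.uint8))
    M=np.asarray(q["attitude"])
    for i in range(1,k):
        if st[i,4]>50:
            u,v=c[i]; r=M@np.array([(u-q["cx"])/q["fx"],-(v-q["cy"])/q["fy"],-1])
            print(st[i,4],c[i],q["eye"]+r*(.08-q["eye"][2])/r[2])
cv2.imwrite("pics/end.png",d["frame"][:,:,::-1])
E
```

```text
top bench dz -0.009609539175160381 26980 stand 0.26033446823599826 5483 2.4699005335747564
   L 0.7121985362091302 +- 0.08145012162518847
   R -0.15689164134000363 +- 0.08037168189448413
   mid 0.27765344743456327 +- 0.03424020134465476
side bench dz 0.04613020161275981 22517 stand 0.1648009483449724 4620 2.546425212248981
   L 0.16907490471078665 +- 0.10294550929016046
   R 0.1722256387647971 +- 0.13457757419769045
   mid 0.17065027173779188 +- 0.04114285932501697
204 [320.91666667 218.23039216] [ 0.57426597 -0.08249547  0.08      ]
221 [211.02714932 263.11312217] [0.49532545 0.16488975 0.08      ]
201 [320.55721393 217.54228856] [ 0.57590217 -0.08184971  0.08      ]
208 [210.4375     262.91346154] [0.49587946 0.16614258 0.08      ]
```

View pics/end.png

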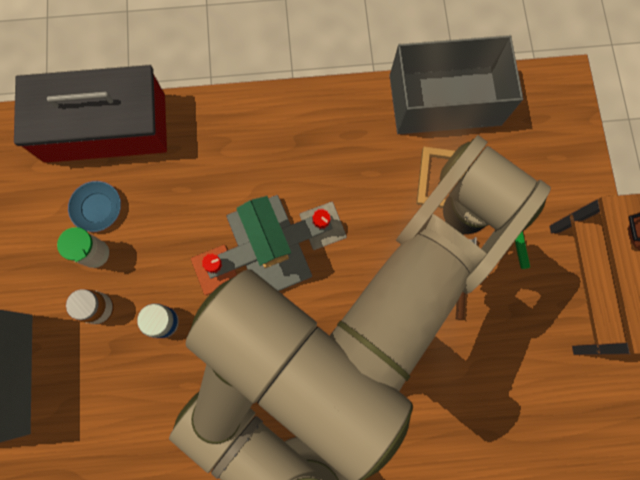

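The end view shows both knobs turned, the stand on its tiles, and the arm clear of everything. The measured tilt and rise fit about 4–5 N on each levelling foot, so I'm handing in.

```bash
python3 -c "
from rig import env
print(env.close_job())"
```

```text
the job is handed in; nothing more can be done
None
```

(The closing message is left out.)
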